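# Set out the reference shafts by height

## Robot

A 6-joint arm with a two-finger parallel gripper is mounted at the origin on the work surface. World frame = base frame: x ahead of the robot, y to its left, z up, the work surface at z = 0. Lengths are in m, angles in rad, forces in N, time in s.
With the tool pointing down it reaches from about 0.3 to 0.875 m from the base axis. Payload 6.4 kg.
Tool frame: the origin (TCP) lies on the mounting face of the last link; the fingertips stand 173 mm ahead of it and the grasp point (between the pads) lies 155 mm ahead of it (ctrl.grip_point_offset is the distance from the TCP to the grasp point, in m); z points along the fingers, y is the line along which they close (so a half turn about z gives the same grasp; the last joint's range is limited). The gripper opens to 85 mm and grips with 20 to 120 N. Pads are 22 mm wide; open, the fingers measure 114 mm over their backs; the gripper's body (76 mm by 85 mm) begins 54 mm behind the grasp point. The pads swing forward as they close: fully open they stand 13 mm farther back than shut.
Start: joints at [-1.311, 0.181, 1.607, -0, 1.354, -0.206], TCP at [0.258, -0.514, 0.405] pointing down, gripper open.
Joint ranges: [-2.99, 2.99], [-0.89, 2.07], [0.3, 2.58], [-1.14, 4.28], [0, 2.63], [-3.12, 3.12]. Speed limits (rad/s): [2.57, 2.57, 3.01, 3.14, 3.14, 3.14].

## Interface

Orientations are given as a unit quaternion [w, x, y, z].
In Python, from bench import status, imaging, ctrl, models gives the robot as it stands.
- The arm moves only by the tool send_rows, never from a script. Its argument "commands" is a list that holds one entry, the list of rows, each a list of 6 numbers: the shift along the tool's x, y, z normalised to -1 to 1, where 1 is 3 cm, then the turn, a rotation vector about the tool's x, y, z normalised to -1 to 1, where 1 is 0.1 rad. A call has 1 to 8 rows; each row shifts and turns the commanded pose from where the row before left it, along the tool's axes as they then stand; what a row does not reach is not made up. A row lasts 1/12 s, in which the tool goes at most 41.7 mm and 7.16 degrees, less where a joint would pass 70% of its speed; a pose out of reach is approached as far as the arm can. A call with a number of a shift or a turn outside -1 to 1 is refused whole. A call with a gripper value outside its range is refused whole. "jaw" is the opening, from 0 (shut) to 1 (fully open), set as the call begins (left out, the last holds). The fingers move at their own pace and stop on an object; the grip force is fixed at half the most. Time passes only in rows, so rows that do not move let the fingers close. It gives the time, the measured TCP pose, the force, the opening and the grip force at its end, in the units of the state.
- status.get_obs(): the state, without advancing time (a new reading comes with each control period).
- imaging.camera(name): name is "side" or "top"; returns a dict with "image" (400x640x3 uint8, blue, green, red), "depth" (400x640 float32, m along the optical axis (not along the pixel's ray), 0 where there is no reading), "mtx" (3x3 intrinsics, pixels), "k1" (the pictures are not rectified: a ray, as slopes to the right and down, at radius r is drawn at 1 + k1 r^2 times it, then the intrinsics apply), "pose" (4x4, takes a point from camera to world coordinates). Camera axes: x right, y down, z forward; pixel columns grow to the right and rows downward; lengths in m; the calibration is good to about 2 mm. A picture is of the moment at which its call begins.
- ctrl.hand_in(): hands the job in; it is judged then, once.
Trained networks look in a picture, given as the dict that the camera call returned (one of the last four; its "shot" number tells which), for a name from the list of things; names that differ only in an ending like _2 or _b are one class to them, and where a whole thing is asked for, a point or a joint stands for the part that bears it (a point fixed in the world has none). Each returns a list of dicts, best first, with "confidence" (0 to 1); they miss things now and then, are a little off and sometimes report something else, mostly with a low value. They report only what shows in the picture. A call takes as long as a camera call. They do not tell look-alikes from the thing itself.
- models.recognise(picture, name): "centre" ([column, row] in pixels, amid what is visible of it).
- models.regions_of(picture, name): "region" (400x640 bool, what is visible of it) and "centre" ([column, row] in pixels, amid what is visible of it).
The state is a dict: "time_s": time; "q": joint angles; "dq": joint speeds; "joint_efforts": joint torques, N m; "eef_pos": TCP position; "eef_rot": TCP orientation; "wrist_force": force on the tool from outside, world axes, zero at the start; "torque": the same for the moment, N m; "opening": opening from 0.0 (shut) to 1.0 (fully open); "grasp_force": force on a finger pad.
Only numpy, scipy, OpenCV 4.12 (cv2) and the standard library are available. Lean on these libraries where they do the work, as an engineer would, in place of code of your own. Each camera call takes 0.05 s, during which the arm holds its last target. There are 200 camera calls.

## Task

Line the four loose stub shafts (not the packed ones in the clear trays and the blue bin) up on the sample rail in order of height: the shortest on the pad next to the dial gauge, each further one taller, and the tallest on the pad next to the plain end block. Stand every shaft upright in the middle of its pad, and do not knock any of them over.

Things in the scene. Friction and masses are not known exactly. Their poses are not given: they have to be found in the camera images.
- shaft_a_mid (a point): the shortest of the four loose turned metal stub shafts, 65 mm tall: a point on its axis half-way up (32.5 mm above its foot). It stands upright on the table, z up. From its foot up: a round aluminium flange 52 mm across and 10 mm thick, a hub 34 mm across up to 20 mm, then a plain steel stem 16 mm across to the top. About 0.1 to 0.35 kg.
- shaft_b_mid (a point): the second shortest of the four loose turned metal stub shafts, 85 mm tall: a point on its axis half-way up (42.5 mm above its foot). It stands upright on the table, z up. From its foot up: a round aluminium flange 44 mm across and 10 mm thick, a hub 34 mm across up to 20 mm, then a plain steel stem 16 mm across to the top. About 0.1 to 0.35 kg.
- shaft_c_mid (a point): the second tallest of the four loose turned metal stub shafts, 105 mm tall: a point on its axis half-way up (52.5 mm above its foot). It stands upright on the table, z up. From its foot up: a round aluminium flange 56 mm across and 10 mm thick, a hub 34 mm across up to 20 mm, then a plain steel stem 16 mm across to the top. About 0.1 to 0.35 kg.
- shaft_d_mid (a point): the tallest of the four loose turned metal stub shafts, 125 mm tall: a point on its axis half-way up (62.5 mm above its foot). It stands upright on the table, z up. From its foot up: a round aluminium flange 48 mm across and 10 mm thick, a hub 34 mm across up to 20 mm, then a plain steel stem 16 mm across to the top. About 0.1 to 0.35 kg.
- pad_p: one of four like round dark rubber pads, 60 mm across and 3 mm thick, in a straight row at 80 mm pitch on the sample rail; origin at the centre of its underside (its top, 3 mm higher, is 18 mm above the table), z up, x across the rail (pointing away from the robot), y along it. The letters say nothing of the order along the row. The rail is a fixed aluminium bar 460 x 70 mm, 15 mm high.
- pad_q: one of four like round dark rubber pads, 60 mm across and 3 mm thick, in a straight row at 80 mm pitch on the sample rail; origin at the centre of its underside (its top, 3 mm higher, is 18 mm above the table), z up, x across the rail (pointing away from the robot), y along it. The letters say nothing of the order along the row. The rail is a fixed aluminium bar 460 x 70 mm, 15 mm high.
- pad_r: one of four like round dark rubber pads, 60 mm across and 3 mm thick, in a straight row at 80 mm pitch on the sample rail; origin at the centre of its underside (its top, 3 mm higher, is 18 mm above the table), z up, x across the rail (pointing away from the robot), y along it. The letters say nothing of the order along the row. The rail is a fixed aluminium bar 460 x 70 mm, 15 mm high.
- pad_s: one of four like round dark rubber pads, 60 mm across and 3 mm thick, in a straight row at 80 mm pitch on the sample rail; origin at the centre of its underside (its top, 3 mm higher, is 18 mm above the table), z up, x across the rail (pointing away from the robot), y along it. The letters say nothing of the order along the row. The rail is a fixed aluminium bar 460 x 70 mm, 15 mm high.
- gauge: the small dial gauge on a stand, fixed on one end of the rail in line with the pads, 80 mm from the centre of the nearest pad: dark base 50 x 44 mm, a round white-faced dial 42 mm across, post to 106 mm above the rail. Origin at the centre of the base's underside, 15 mm above the table. It may be at either end.
- stop: the plain low steel end block, 45 x 35 x 22 mm, fixed on the other end of the rail, 80 mm from the centre of the nearest pad. Origin at the centre of its underside.
There are look-alikes about, which are no part of the job. Leave any green look-alike of the part that bears shaft_d_mid alone.

How it is judged:
By the outcome, as a careful person would: the job done as asked, in the order asked, and still so for the second after the job is handed in, with the robot touching nothing.
It also fails if it takes over 109 s, if anything falls off the work surface, if the arm or the gripper's body presses on something with over 40 N, if the wrist force passes 120 N, or if a joint passes its speed limit or range.

## Working session

There is one attempt and no reset: what is moved stays moved. The work goes in short steps, Python scripts to look and compute and a tool call to move; the robot and the scene stay as the last step left them, time stands still between calls to the robot, and variables do not carry over. Pictures are saved under pics/ and viewed, at most 14 in all, crops included, and the job is handed in when it is done.

Besides the shell and the picture viewer there is one more tool, called after "Request:" as a command line: name --argument value ..., lists and objects as JSON in quotes. send_rows: Moves the arm, as the interface text tells. Its arguments: {"type":"object","properties":{"commands":{"type":"array"},"jaw":{"type":"number"}},"required":["commands"]}

```bash
mkdir -p pics; python3 - <<'E'
from bench import status, imaging, ctrl, models
import cv2
print(status.get_obs(), ctrl.grip_point_offset)
for n in("top","side"):
    c=imaging.camera(n); cv2.imwrite(f"pics/{n}0.png",c["image"]); print(c["mtx"],c["k1"],c["pose"])
E
```

```text
{'time_s': 0.0, 'q': array([-1.31131914e+00,  1.81525448e-01,  1.60798992e+00,  3.08516533e-05,
        1.35376686e+00, -2.06299977e-01]), 'dq': array([-0.00011287,  0.00011855, -0.00078673,  0.00201179, -0.00118298,
        0.00129957]), 'joint_efforts': array([ 3.14148519e-04, -4.44873726e+01, -3.51334655e+01, -2.61020487e-04,
        9.13688564e-03,  8.83067656e-06]), 'eef_pos': array([ 0.25819809, -0.51349582,  0.4038014 ]), 'eef_rot': array([-8.44884065e-04,  9.73004224e-01,  2.30785757e-01, -7.40311164e-06]), 'wrist_force': array([-0.02504085,  0.20182931, -0.26696969]), 'torque': array([-0.00788252, -0.04254852, -0.01250571]), 'grasp_force': 0.0, 'opening': 1.0040522865010255} 0.1547
[[457.0091783    0.         324.76236672]
 [  0.         457.0091783  195.4780515 ]
 [  0.           0.           1.        ]] 0.0012106150592483703 [[ 0.01612995 -0.98024383  0.19713411  0.35723158]
 [-0.99985487 -0.01473211  0.00855539 -0.00790742]
 [-0.00548216 -0.1972435  -0.9803392   0.95608037]
 [ 0.          0.          0.          1.        ]]
[[482.77917133   0.         317.24366266]
 [  0.         482.77917133 200.3149729 ]
 [  0.           0.           1.        ]] -0.1127428292331261 [[-0.8579743  -0.39907307  0.32345138  0.13644781]
 [-0.51336455  0.64361005 -0.56764684  0.65358408]
 [ 0.01835601 -0.65307487 -0.75707085  0.94970832]
 [ 0.          0.          0.          1.        ]]
```

View pics/top0.png

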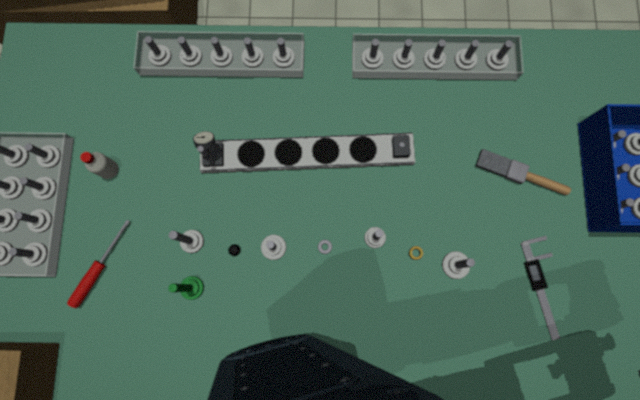

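View pics/side0.png

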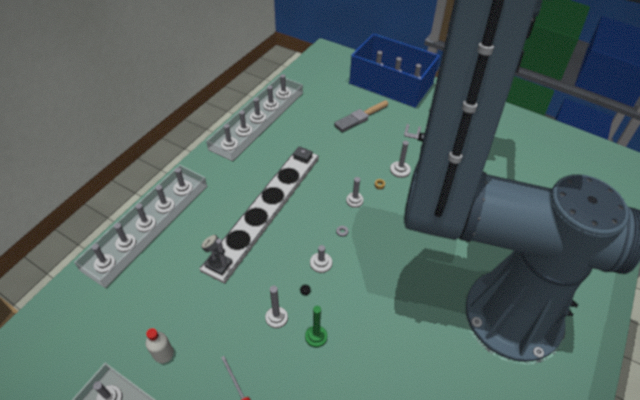

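Top view: the loose shafts are at (190,240), (273,247), (375,237) and (457,264). Possible confusions are the green look-alike (191,288), the packed shafts in the trays and bin, the nut and rings (234,250), (325,246), (416,253), and the bottle (95,160). The gauge is at (206,147), at the left (+y) end, and the stop is at (402,146). The pads are at (251..363, 152).

```bash
cat > h.py <<'E'
from bench import status, imaging, ctrl, models
import cv2, numpy as np
from scipy.optimize import least_squares
def cloud(c):
    v,u=np.mgrid[:400,:640]; K=c["mtx"]; d=np.stack([(u-K[0,2])/K[0,0],(v-K[1,2])/K[1,1]],-1)
    r=d.copy()
    for _ in range(5): r=d/(1+c["k1"]*(r**2).sum(-1,keepdims=True))
    rays=np.dstack([r,np.ones((400,640))])
    return rays@c["pose"][:3,:3].T, rays*c["depth"][...,None]@c["pose"][:3,:3].T+c["pose"][:3,3]
def plane(c,R,uv,z):
    u,v=np.round(uv).astype(int); r=R[v,u]; return (c["pose"][:3,3]+r*(z-c["pose"][2,3])/r[2])[:2]
def onplane(c,R,z): return (c["pose"][:3,3]+R*((z-c["pose"][2,3])/R[...,2])[...,None])[...,:2]
def circ(p,r):
    f=lambda c: np.hypot(*(p-c[:2]).T)-r
    s=least_squares(f,p.mean(0),loss="soft_l1",f_scale=.001); return s.x, np.abs(s.fun).mean()
def shaft(c,near,H=None):
    """flange rim (bright, low saturation, near table) and stem top around a guess"""
    R,P=cloud(c); m=(np.hypot(*(P[...,:2]-near).transpose(2,0,1))<.045)&(c["depth"]>0)
    z=P[...,2]; top=np.percentile(z[m],99.7)
    t=m&(z>top-.012); fl=m&(z>.005)&(z<.014)
    return P[t].mean(0),top,P[fl][:,:2]
E
python3 - <<'E'
from h import *
S={}
for n in("top","side"):
    c=imaging.camera(n); R,P=cloud(c)
    print(n,"table z",np.median(P[200:260,200:430,2][P[200:260,200:430,2]<.02]) if n=="top" else "")
    if n=="top":
        G=[plane(c,R,p,.01) for p in((191,241),(273,247),(375,237),(456,265))]
        PG=[plane(c,R,p,.018) for p in((251,153),(288,152),(325,150),(363,149))]
    for g in G:
        t,top,fl=shaft(c,g)
        hull=cv2.convexHull((fl*1000).astype(np.float32))[:,0]/1000 if len(fl)>5 else fl
        best=min(((*circ(hull,r),r) for r in(.022,.024,.026,.028)),key=lambda b:b[1])
        print("shaft",g.round(4),"top",t.round(4),round(top,4),len(fl),"mean",fl.mean(0).round(4),"circ",best[0].round(4),best[1].round(5),best[2])
    XY=onplane(c,R,.018)
    gray=c["image"].max(-1)
    for g in PG:
        m=(np.hypot(*(XY-g).transpose(2,0,1))<.036)&(gray<45)
        p=XY[m]; print("pad",g.round(4),p.mean(0).round(4),m.sum(),((p.max(0)+p.min(0))/2).round(4),np.ptp(p,0).round(4))
    for nm in("shaft_a_mid","pad_p","gauge","stop"):
        print(nm,[(np.round(d["centre"]).tolist(),round(d["confidence"],2)) for d in models.recognise(c,nm)][:9])
E
```

```text
top table z -0.0010735437749601617
shaft [0.4471 0.2761] top [0.447  0.2757 0.1221] 0.1259 184 mean [0.4455 0.2721] circ [0.4474 0.2773] 0.00064 0.024
shaft [0.4373 0.1055] top [0.4376 0.1057 0.0635] 0.0662 270 mean [0.4372 0.1055] circ [0.4379 0.1065] 0.00061 0.026
shaft [ 0.4613 -0.1052] top [ 0.4608 -0.1043  0.0834] 0.0864 129 mean [ 0.4588 -0.102 ] circ [ 0.4614 -0.1044] 0.00048 0.022
shaft [ 0.4065 -0.2704] top [ 0.4072 -0.2692  0.1027] 0.1052 327 mean [ 0.4064 -0.266 ] circ [ 0.4074 -0.2705] 0.00044 0.028
pad [0.636  0.1593] [0.6351 0.1599] 484 [0.6361 0.1594] [0.0534 0.052 ]
pad [0.6394 0.0803] [0.6393 0.0803] 490 [0.6406 0.0803] [0.0557 0.0517]
pad [0.645  0.0014] [6.441e-01 6.000e-04] 480 [0.6451 0.0013] [0.0535 0.0514]
pad [ 0.6484 -0.0798] [ 0.6484 -0.0791] 485 [ 0.6496 -0.0798] [0.0557 0.0513]
shaft_a_mid [([273.0, 247.0], 0.96)]
pad_p [([363.0, 152.0], 0.93), ([327.0, 148.0], 0.92), ([288.0, 155.0], 0.69), ([252.0, 153.0], 0.63)]
gauge []
stop [([399.0, 146.0], 0.69)]
side table z 
shaft [0.4471 0.2761] top [0.4438 0.2771 0.1244] 0.128 176 mean [0.4403 0.2815] circ [0.44
[... 183 characters left out ...]
31  0.083 ] 0.0869 81 mean [ 0.4537 -0.0951] circ [ 0.4556 -0.093 ] 0.00138 0.028
shaft [ 0.4065 -0.2704] top [ 0.4043 -0.2682  0.1033] 0.1084 133 mean [ 0.4007 -0.2631] circ [ 0.4016 -0.2706] 0.00279 0.028
pad [0.636  0.1593] [0.6322 0.1608] 291 [0.6329 0.1606] [0.051  0.0494]
pad [0.6394 0.0803] [0.6374 0.0806] 259 [0.6383 0.08  ] [0.0512 0.0494]
pad [0.645  0.0014] [0.6416 0.0014] 224 [0.6427 0.0012] [0.0508 0.0489]
pad [ 0.6484 -0.0798] [ 0.6462 -0.0789] 198 [ 0.6469 -0.0791] [0.0486 0.048 ]
shaft_a_mid [([321.0, 261.0], 0.55)]
pad_p [([257.0, 217.0], 0.8), ([273.0, 195.0], 0.78), ([239.0, 239.0], 0.68), ([290.0, 174.0], 0.52)]
gauge [([212.0, 258.0], 0.74)]
stop [([301.0, 157.0], 0.49)]
```

Heights measured from depth: D (125 mm) at (.446,.277), A (65 mm) at (.436,.106), B (85 mm) at (.459,-.104), C (105 mm) at (.406,-.270). The gauge is at the +y end, so pads P1 to P4 run (.634,.160), (.639,.080), (.643,.001), (.648,-.079) and take A, B, C, D in that order. First I turn the tool so it closes along world x, and check a close crop.

Request:
send_rows --commands '[[[0,0,-0.125,0,0,-1],[0,0,-0.125,0,0,-1],[0,0,-0.125,0,0,-1],[0,0,-0.125,0,0,-1],[0,0,-0.125,0,0,-1],[0,0,-0.125,0,0,-1],[0,0,-0.125,0,0,-1],[0,0,-0.125,0,0,-1]]]' --jaw 1

```text
time_s: 1.27
eef_pos: [0.2583, -0.5137, 0.4349]
eef_rot: [0.0, 0.805, 0.593, -0.0]
wrist_force: [-0.3, -0.2, -0.2]
opening: 0.999
grasp_force: 0.0
```

Request:
send_rows --commands '[[[0,0,0,0,0,-1],[0,0,0,0,0,-1],[0,0,0,0,0,-1],[0,0,0,0,0,-0.05],[0,0,0,0,0,0]]]'

```text
time_s: 1.68
eef_pos: [0.2583, -0.5137, 0.4347]
eef_rot: [-0.0, 0.708, 0.706, -0.0]
wrist_force: [-1.0, 0.2, -0.4]
opening: 1.002
grasp_force: 0.0
```

```bash
python3 - <<'E'
from h import *
c=imaging.camera("top"); im=c["image"]
cv2.imwrite("pics/crop1.png",cv2.resize(im[120:310,150:490],None,fx=2.3,fy=2.3))
E
```

```text
(no output)
```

View pics/crop1.png

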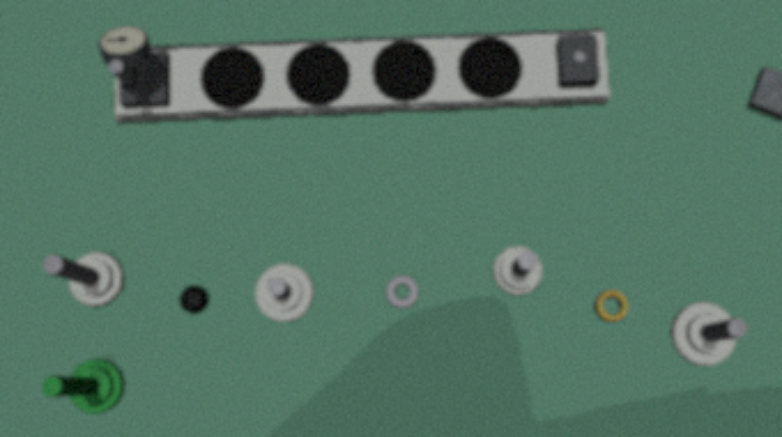

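The crop shows four bare-metal loose shafts, the green one at crop (95,385), which I will leave, and the dial gauge at the left end. Picking C.

Request:
send_rows --commands '[[[1,0.6,0,0,0,0],[1,0.6,0,0,0,0],[1,0.6,0,0,0,0],[1,0.6,0,0,0,0],[1,0.6,0,0,0,0],[1,0.6,0,0,0,0],[1,0.6,0,0,0,0],[1,0.6,0,0,0,0]]]'

```text
time_s: 2.4
eef_pos: [0.4028, -0.2722, 0.4349]
eef_rot: [0.0, 0.708, 0.706, 0.0]
wrist_force: [1.1, 0.6, 0.3]
opening: 1.002
grasp_force: 0.0
```

Request:
send_rows --commands '[[[0.13,0.12,0,0,0,0],[0,0,0.5,0,0,0],[0,0,1,0,0,0],[0,0,1,0,0,0],[0,0,0.5,0,0,0],[0,0,0,0,0,0]]]'

```text
time_s: 2.9
eef_pos: [0.4047, -0.269, 0.3409]
eef_rot: [-0.004, 0.708, 0.706, 0.0]
wrist_force: [-0.9, 0.5, 0.1]
opening: 1.0
grasp_force: 0.0
```

```bash
python3 - <<'E'
from h import *
o=status.get_obs(); print(o["eef_pos"],o["eef_rot"])
c=imaging.camera("side"); im=c["image"]
cv2.imwrite("pics/s2.png",cv2.resize(im[20:260,280:560],None,fx=2.3,fy=2.3))
E
```

```text
[ 0.40467627 -0.26901551  0.34085953] [-3.59804594e-03  7.07858717e-01  7.06344876e-01  7.99498780e-05]
```

View pics/s2.png

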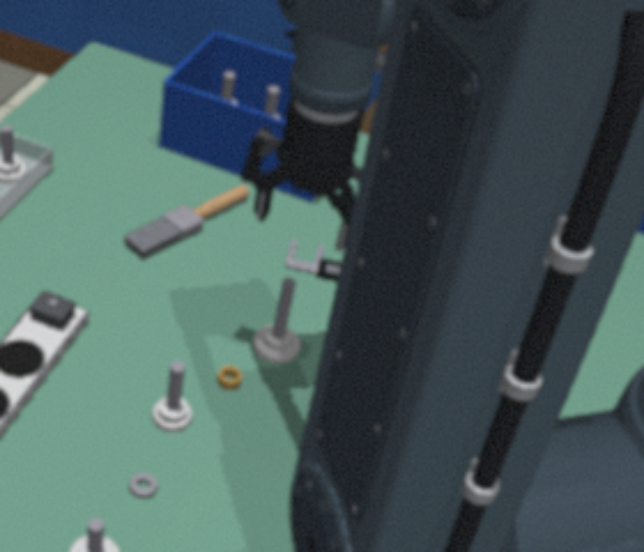

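C stands under the open jaw (crop (285,320)), and the fingers straddle it. I descend and close.

Request:
send_rows --commands '[[[0,0,0.6,0,0,0],[0,0,1,0,0,0],[0,0,1,0,0,0],[0,0,0.7,0,0,0],[0,0,0.4,0,0,0],[0,0,0,0,0,0],[0,0,0,0,0,0]]]'

```text
time_s: 3.53
eef_pos: [0.4063, -0.2706, 0.2348]
eef_rot: [0.001, 0.707, 0.707, -0.0]
wrist_force: [-0.2, 0.2, 0.7]
opening: 1.004
grasp_force: 0.0
```

Request:
send_rows --commands '[[[0,0,0,0,0,0],[0,0,0,0,0,0],[0,0,0,0,0,0],[0,0,0,0,0,0],[0,0,0,0,0,0],[0,0,0,0,0,0],[0,0,0,0,0,0],[0,0,0,0,0,0]]]' --jaw 0

```text
time_s: 4.2
eef_pos: [0.4061, -0.27, 0.2341]
eef_rot: [0.0, 0.707, 0.707, 0.0]
wrist_force: [0.3, -0.1, 4.6]
opening: 0.169
grasp_force: 58.3
```

Request:
send_rows --commands '[[[0,0,0,0,0,0],[0,0,0,0,0,0],[0,0,0,0,0,0],[0,0,0,0,0,0],[0,0,0,0,0,0],[0,0,0,0,0,0]]]'

```text
time_s: 4.7
eef_pos: [0.4061, -0.27, 0.2341]
eef_rot: [0.0, 0.707, 0.707, 0.0]
wrist_force: [0.1, 1.8, 6.4]
opening: 0.163
grasp_force: 58.3
```

Request:
send_rows --commands '[[[0,0,-0.3,0,0,0],[0,0,-0.7,0,0,0],[0,0,-1,0,0,0],[0,0,-1,0,0,0],[0,0,-1,0,0,0],[0,0,-1,0,0,0],[0,0,-0.7,0,0,0],[0,0,-0.4,0,0,0]]]'

```text
time_s: 5.37
eef_pos: [0.406, -0.2699, 0.4199]
eef_rot: [0.002, 0.707, 0.707, -0.0]
wrist_force: [0.3, -0.1, -2.0]
opening: 0.169
grasp_force: 58.6
```

Request:
send_rows --commands '[[[0.4,0.35,0,0,0,0],[0.8,0.7,0,0,0,0],[1,0.88,0,0,0,0],[1,0.88,0,0,0,0],[1,0.88,0,0,0,0],[1,0.88,0,0,0,0],[1,0.88,0,0,0,0],[1,0.88,0,0,0,0]]]'

```text
time_s: 6.03
eef_pos: [0.5964, -0.052, 0.4162]
eef_rot: [-0.001, 0.707, 0.707, -0.0]
wrist_force: [-0.2, -0.1, -2.4]
opening: 0.17
grasp_force: 58.8
```

Request:
send_rows --commands '[[[0.9,0.8,0,0,0,0],[0.6,0.5,0,0,0,0],[0.32,0.27,0,0,0,0],[0,0,0.3,0,0,0],[0,0,0.7,0,0,0],[0,0,0.7,0,0,0],[0,0,0.3,0,0,0],[0,0,0,0,0,0]]]'

```text
time_s: 6.7
eef_pos: [0.6412, -0.0002, 0.3529]
eef_rot: [-0.003, 0.708, 0.707, -0.002]
wrist_force: [0.3, 0.2, -2.3]
opening: 0.168
grasp_force: 59.0
```

Request:
send_rows --commands '[[[0,0,0,0,0,0],[0,0,0,0,0,0],[0,0,0,0,0,0]]]'

```text
time_s: 6.95
eef_pos: [0.6433, 0.0002, 0.3585]
eef_rot: [0.001, 0.707, 0.707, 0.001]
wrist_force: [0.4, -0.9, -2.4]
opening: 0.176
grasp_force: 59.0
```

Request:
send_rows --commands '[[[0,0,0.4,0,0,0],[0,0,0.8,0,0,0],[0,0,0.9,0,0,0],[0,0,0.8,0,0,0],[0,0,0.4,0,0,0],[0,0,0,0,0,0],[0,0,0,0,0,0],[0,0,0,0,0,0]]]'

```text
time_s: 7.62
eef_pos: [0.6437, 0.0006, 0.2594]
eef_rot: [0.001, 0.707, 0.707, 0.001]
wrist_force: [0.3, 0.5, -2.8]
opening: 0.168
grasp_force: 58.9
```

```bash
python3 - <<'E'
from h import *
o=status.get_obs(); print(o["eef_pos"],o["wrist_force"])
a=imaging.camera("top")["image"]; b=imaging.camera("side")["image"]
cv2.imwrite("pics/s3.png",np.hstack([cv2.resize(x,(400,400),interpolation=cv2.INTER_CUBIC) for x in(a[100:200,275:375],b[145:245,205:305])]))
E
```

```text
[6.43735181e-01 6.34127329e-04 2.59447638e-01] [ 0.25447525  0.51510195 -2.76250908]
```

View pics/s3.png

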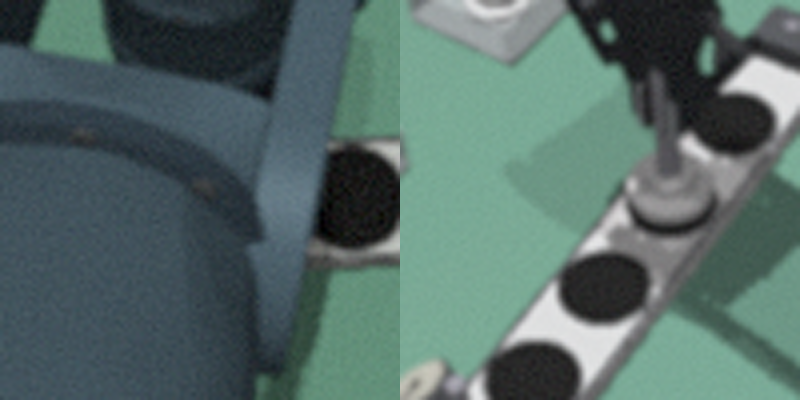

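Side view: C hovers concentric over its pad at (670,200), about 7 mm up. I lower it, release and rise.

Request:
send_rows --commands '[[[0,0,0.14,0,0,0],[0,0,0.09,0,0,0],[0,0,0,0,0,0],[0,0,0,0,0,0],[0,0,0,0,0,0]]]'

```text
time_s: 8.13
eef_pos: [0.6436, 0.0006, 0.2521]
eef_rot: [0.001, 0.707, 0.707, 0.001]
wrist_force: [0.7, -0.1, 6.7]
opening: 0.172
grasp_force: 59.5
```

Request:
send_rows --commands '[[[0,0,0,0,0,0],[0,0,0,0,0,0],[0,0,0,0,0,0],[0,0,0,0,0,0],[0,0,0,0,0,0],[0,0,0,0,0,0],[0,0,0,0,0,0],[0,0,0,0,0,0]]]' --jaw 1

```text
time_s: 8.8
eef_pos: [0.6428, 0.0008, 0.2507]
eef_rot: [-0.0, 0.707, 0.707, -0.0]
wrist_force: [-1.0, -0.1, -0.3]
opening: 1.0
grasp_force: 0.0
```

Request:
send_rows --commands '[[[0,0,-0.3,0,0,0],[0,0,-0.7,0,0,0],[0,0,-1,0,0,0],[0,0,-1,0,0,0],[0,0,-1,0,0,0],[0,0,-1,0,0,0],[0,0,-0.7,0,0,0],[0,0,-0.3,0,0,0]]]'

```text
time_s: 9.47
eef_pos: [0.6434, 0.0007, 0.4362]
eef_rot: [0.003, 0.707, 0.707, 0.002]
wrist_force: [1.1, 0.8, 0.1]
opening: 1.003
grasp_force: 0.0
```

Request:
send_rows --commands '[[[-0.2,-0.4,0,0,0,0],[-0.5,-0.8,0,0,0,0],[-0.57,-1,0,0,0,0],[-0.57,-1,0,0,0,0],[-0.57,-1,0,0,0,0],[-0.57,-1,0,0,0,0],[-0.5,-0.96,0,0,0,0],[0,0,0,0,0,0]]]'

```text
time_s: 10.13
eef_pos: [0.4544, -0.1049, 0.4298]
eef_rot: [-0.001, 0.708, 0.706, -0.001]
wrist_force: [1.3, -1.4, -0.1]
opening: 0.999
grasp_force: 0.0
```

```bash
python3 - <<'E'
from h import *
o=status.get_obs(); print(o["eef_pos"],o["wrist_force"])
a=imaging.camera("top")["image"]; b=imaging.camera("side")["image"]
cv2.imwrite("pics/s4.png",np.hstack([cv2.resize(x,(400,400),interpolation=cv2.INTER_CUBIC) for x in(a[100:200,275:375],b[145:245,205:305])]))
E
```

```text
[ 0.45443338 -0.10489124  0.42977743] [ 1.2660977 -1.4354243 -0.1428573]
```

View pics/s4.png

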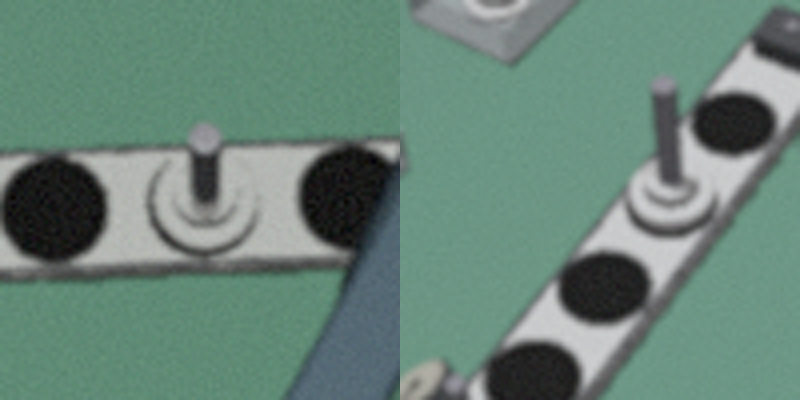

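C stands upright and centred on its pad in both views. Next is B.

Request:
send_rows --commands '[[[0,0,0.4,0,0,0],[0,0,0.9,0,0,0],[0,0,1,0,0,0],[0,0,1,0,0,0],[0,0,0.8,0,0,0],[0,0,0.4,0,0,0],[0,0,0,0,0,0],[0,0,0,0,0,0]]]'

```text
time_s: 10.9
eef_pos: [0.4586, -0.1032, 0.2952]
eef_rot: [-0.001, 0.707, 0.707, -0.0]
wrist_force: [0.2, 0.3, 0.6]
opening: 0.995
grasp_force: 0.0
```

Request:
send_rows --commands '[[[0,0,0.6,0,0,0],[0,0,0.9,0,0,0],[0,0,0.8,0,0,0],[0,0,0.4,0,0,0],[0,0,0,0,0,0],[0,0,0,0,0,0],[0,0,0,0,0,0]]]'

```text
time_s: 11.48
eef_pos: [0.4593, -0.104, 0.2165]
eef_rot: [0.001, 0.707, 0.707, 0.001]
wrist_force: [0.3, -0.1, -0.1]
opening: 1.003
grasp_force: 0.0
```

Request:
send_rows --commands '[[[0,0,0,0,0,0],[0,0,0,0,0,0],[0,0,0,0,0,0],[0,0,0,0,0,0],[0,0,0,0,0,0],[0,0,0,0,0,0],[0,0,0,0,0,0],[0,0,0,0,0,0]]]' --jaw 0

```text
time_s: 12.15
eef_pos: [0.4579, -0.1036, 0.2146]
eef_rot: [-0.0, 0.707, 0.707, -0.0]
wrist_force: [-0.2, -0.1, -0.8]
opening: 0.169
grasp_force: 58.4
```

Request:
send_rows --commands '[[[0,0,0,0,0,0],[0,0,0,0,0,0],[0,0,0,0,0,0],[0,0,0,0,0,0]]]'

```text
time_s: 12.48
eef_pos: [0.458, -0.1036, 0.2147]
eef_rot: [-0.0, 0.707, 0.707, -0.0]
wrist_force: [-0.8, 0.1, -1.3]
opening: 0.173
grasp_force: 58.4
```

Request:
send_rows --commands '[[[0,0,-0.3,0,0,0],[0,0,-0.7,0,0,0],[0,0,-1,0,0,0],[0,0,-1,0,0,0],[0,0,-1,0,0,0],[0,0,-1,0,0,0],[0,0,-0.7,0,0,0],[0,0,-0.3,0,0,0]]]'

```text
time_s: 13.15
eef_pos: [0.4587, -0.1039, 0.3991]
eef_rot: [0.003, 0.707, 0.707, 0.001]
wrist_force: [0.0, -0.7, -1.2]
opening: 0.172
grasp_force: 58.6
```

Request:
send_rows --commands '[[[0.4,0.4,0,0,0,0],[0.8,0.8,0,0,0,0],[1,0.98,0,0,0,0],[1,0.98,0,0,0,0],[1,0.98,0,0,0,0],[1,0.98,0,0,0,0],[0.6,0.6,0,0,0,0],[0.34,0.3,0,0,0,0]]]'

```text
time_s: 13.82
eef_pos: [0.6391, 0.0824, 0.3934]
eef_rot: [-0.001, 0.706, 0.708, -0.0]
wrist_force: [-1.1, -0.8, -0.9]
opening: 0.169
grasp_force: 58.8
```

Request:
send_rows --commands '[[[0,0,0,0,0,0],[0,0,0.4,0,0,0],[0,0,0.7,0,0,0],[0,0,0.8,0,0,0],[0,0,0.7,0,0,0],[0,0,0.4,0,0,0],[0,0,0,0,0,0],[0,0,0,0,0,0]]]'

```text
time_s: 14.48
eef_pos: [0.6372, 0.0789, 0.3041]
eef_rot: [-0.001, 0.707, 0.707, -0.001]
wrist_force: [-0.1, -0.2, -1.0]
opening: 0.169
grasp_force: 58.8
```

Request:
send_rows --commands '[[[0,0,0,0,0,0],[0,0,0,0,0,0]]]'

```text
time_s: 14.65
eef_pos: [0.6383, 0.0793, 0.3067]
eef_rot: [0.001, 0.707, 0.707, 0.001]
wrist_force: [0.0, -0.5, -1.6]
opening: 0.17
grasp_force: 58.8
```

Request:
send_rows --commands '[[[0.03,0.02,0.4,0,0,0],[0,0,0.8,0,0,0],[0,0,0.7,0,0,0],[0,0,0.3,0,0,0],[0,0,0,0,0,0],[0,0,0,0,0,0],[0,0,0,0,0,0]]]'

```text
time_s: 15.23
eef_pos: [0.6391, 0.0805, 0.2402]
eef_rot: [0.001, 0.707, 0.707, 0.001]
wrist_force: [0.5, 0.3, -1.3]
opening: 0.175
grasp_force: 58.8
```

Request:
send_rows --commands '[[[0,0,0.13,0,0,0],[0,0,0.09,0,0,0],[0,0,0,0,0,0],[0,0,0,0,0,0],[0,0,0,0,0,0]]]'

```text
time_s: 15.65
eef_pos: [0.6385, 0.0805, 0.2326]
eef_rot: [0.0, 0.707, 0.707, 0.0]
wrist_force: [-0.1, 0.3, -1.4]
opening: 0.172
grasp_force: 59.4
```

Request:
send_rows --commands '[[[0,0,0,0,0,0],[0,0,0,0,0,0],[0,0,0,0,0,0],[0,0,0,0,0,0],[0,0,0,0,0,0],[0,0,0,0,0,0],[0,0,0,0,0,0],[0,0,0,0,0,0]]]' --jaw 1

```text
time_s: 16.32
eef_pos: [0.6383, 0.0805, 0.2322]
eef_rot: [0.0, 0.707, 0.707, 0.0]
wrist_force: [0.6, -0.5, -0.4]
opening: 1.001
grasp_force: 0.0
```

Request:
send_rows --commands '[[[0,0,-0.3,0,0,0],[0,0,-0.7,0,0,0],[0,0,-1,0,0,0],[0,0,-1,0,0,0],[0,0,-1,0,0,0],[0,0,-1,0,0,0],[0,0,-0.7,0,0,0],[0,0,-0.3,0,0,0]]]'

```text
time_s: 16.98
eef_pos: [0.6389, 0.0805, 0.4176]
eef_rot: [0.003, 0.707, 0.707, 0.002]
wrist_force: [0.2, 0.4, 0.9]
opening: 0.999
grasp_force: 0.0
```

Request:
send_rows --commands '[[[0.05,-0.4,0,0,0,0],[0.1,-0.8,0,0,0,0],[0.13,-1,0,0,0,0],[0.13,-1,0,0,0,0],[0.13,-1,0,0,0,0],[0.13,-1,0,0,0,0],[0.13,-1,0,0,0,0],[0.06,-0.56,0,0,0,0]]]'

```text
time_s: 17.65
eef_pos: [0.4326, 0.1068, 0.4112]
eef_rot: [-0.001, 0.707, 0.707, -0.001]
wrist_force: [0.1, -0.5, 0.4]
opening: 0.997
grasp_force: 0.0
```

Request:
send_rows --commands '[[[0,0,0,0,0,0],[0,0,0.4,0,0,0],[0,0,0.8,0,0,0],[0,0,1,0,0,0],[0,0,0.8,0,0,0],[0,0,0.4,0,0,0],[0,0,0,0,0,0],[0,0,0,0,0,0]]]'

```text
time_s: 18.32
eef_pos: [0.4359, 0.1061, 0.3096]
eef_rot: [-0.001, 0.707, 0.707, -0.001]
wrist_force: [0.1, 0.6, 0.0]
opening: 0.998
grasp_force: 0.0
```

```bash
python3 - <<'E'
from h import *
o=status.get_obs(); print(o["eef_pos"],o["wrist_force"])
a=imaging.camera("top")["image"]; b=imaging.camera("side")["image"]
cv2.imwrite("pics/s5.png",np.hstack([cv2.resize(x,(400,400),interpolation=cv2.INTER_CUBIC) for x in(a[100:200,250:350],b[150:330,205:385])]))
E
```

```text
[0.43588102 0.10611384 0.30963399] [0.14493409 0.62380201 0.0024098 ]
```

View pics/s5.png

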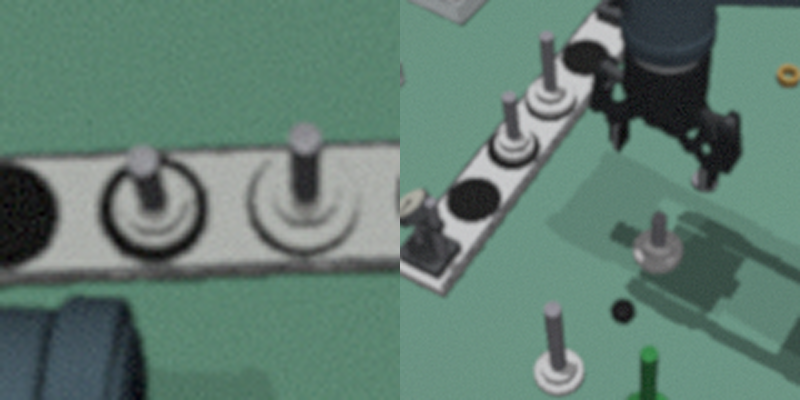

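B stands centred on its pad (left view (153,212)), and the jaw is over A (right view (657,240)). I pick A.

Request:
send_rows --commands '[[[0,0,0.4,0,0,0],[0,0,0.9,0,0,0],[0,0,1,0,0,0],[0,0,0.8,0,0,0],[0,0,0.4,0,0,0],[0,0,0.1,0,0,0],[0,0,0,0,0,0],[0,0,0,0,0,0]]]'

```text
time_s: 19.08
eef_pos: [0.4366, 0.1063, 0.2035]
eef_rot: [0.001, 0.707, 0.707, 0.001]
wrist_force: [-0.2, -0.6, 0.8]
opening: 1.004
grasp_force: 0.0
```

Request:
send_rows --commands '[[[0,0,0,0,0,0],[0,0,0,0,0,0],[0,0,0,0,0,0],[0,0,0,0,0,0],[0,0,0,0,0,0],[0,0,0,0,0,0],[0,0,0,0,0,0],[0,0,0,0,0,0]]]' --jaw 0

```text
time_s: 19.75
eef_pos: [0.4357, 0.1063, 0.2025]
eef_rot: [0.0, 0.707, 0.707, 0.0]
wrist_force: [-0.4, 0.7, 4.2]
opening: 0.171
grasp_force: 58.4
```

Request:
send_rows --commands '[[[0,0,0,0,0,0],[0,0,0,0,0,0],[0,0,0,0,0,0],[0,0,0,0,0,0]]]'

```text
time_s: 20.08
eef_pos: [0.4357, 0.1063, 0.2025]
eef_rot: [0.0, 0.707, 0.707, 0.0]
wrist_force: [-0.1, 0.0, 5.7]
opening: 0.169
grasp_force: 58.4
```

Request:
send_rows --commands '[[[0,0,-0.3,0,0,0],[0,0,-0.7,0,0,0],[0,0,-1,0,0,0],[0,0,-1,0,0,0],[0,0,-1,0,0,0],[0,0,-1,0,0,0],[0,0,-0.7,0,0,0],[0,0,-0.3,0,0,0]]]'

```text
time_s: 20.75
eef_pos: [0.436, 0.1063, 0.3856]
eef_rot: [0.002, 0.707, 0.707, 0.002]
wrist_force: [1.8, 0.2, -0.4]
opening: 0.174
grasp_force: 58.7
```

Request:
send_rows --commands '[[[0.1,0.4,0,0,0,0],[0.2,0.8,0,0,0,0],[0.27,1,0,0,0,0],[0.27,1,0,0,0,0],[0.27,1,0,0,0,0],[0.27,1,0,0,0,0],[0.26,0.9,0,0,0,0],[0.16,0.52,0,0,0,0]]]'

```text
time_s: 21.42
eef_pos: [0.6359, 0.1607, 0.38]
eef_rot: [-0.001, 0.707, 0.707, -0.001]
wrist_force: [-0.1, -0.6, -1.5]
opening: 0.171
grasp_force: 58.9
```

Request:
send_rows --commands '[[[0,0,0,0,0,0],[0,0,0.4,0,0,0],[0,0,0.7,0,0,0],[0,0,0.8,0,0,0],[0,0,0.7,0,0,0],[0,0,0.4,0,0,0],[0,0,0,0,0,0],[0,0,0,0,0,0]]]'

```text
time_s: 22.08
eef_pos: [0.6333, 0.1601, 0.2913]
eef_rot: [-0.001, 0.707, 0.707, -0.001]
wrist_force: [0.3, 0.1, -1.6]
opening: 0.171
grasp_force: 59.0
```

Request:
send_rows --commands '[[[0,0,0,0,0,0],[0,0,0,0,0,0],[0,0,0,0,0,0]]]'

```text
time_s: 22.33
eef_pos: [0.6346, 0.1603, 0.2939]
eef_rot: [0.001, 0.707, 0.707, 0.001]
wrist_force: [0.5, -0.7, -1.8]
opening: 0.169
grasp_force: 59.0
```

Request:
send_rows --commands '[[[0,0,0.4,0,0,0],[0,0,0.8,0,0,0],[0,0,0.7,0,0,0],[0,0,0.3,0,0,0],[0,0,0,0,0,0],[0,0,0,0,0,0],[0,0,0,0,0,0]]]'

```text
time_s: 22.92
eef_pos: [0.6348, 0.1604, 0.2275]
eef_rot: [0.001, 0.707, 0.707, 0.001]
wrist_force: [0.2, 0.4, -2.2]
opening: 0.166
grasp_force: 59.0
```

Request:
send_rows --commands '[[[0,0,0.12,0,0,0],[0,0,0.08,0,0,0],[0,0,0,0,0,0],[0,0,0,0,0,0],[0,0,0,0,0,0]]]'

```text
time_s: 23.33
eef_pos: [0.6343, 0.1603, 0.2206]
eef_rot: [0.0, 0.707, 0.707, 0.0]
wrist_force: [1.0, 0.4, -1.2]
opening: 0.169
grasp_force: 59.6
```

Request:
send_rows --commands '[[[0,0,0,0,0,0],[0,0,0,0,0,0],[0,0,0,0,0,0],[0,0,0,0,0,0],[0,0,0,0,0,0],[0,0,0,0,0,0],[0,0,0,0,0,0],[0,0,0,0,0,0]]]' --jaw 1

```text
time_s: 24.0
eef_pos: [0.6341, 0.1603, 0.2202]
eef_rot: [-0.0, 0.707, 0.707, 0.0]
wrist_force: [-0.0, 0.4, 0.1]
opening: 1.002
grasp_force: 0.0
```

Request:
send_rows --commands '[[[0,0,-0.4,0,0,0],[0,0,-0.8,0,0,0],[0,0,-1,0,0,0],[0,0,-1,0,0,0],[0,0,-1,0,0,0],[0,0,-1,0,0,0],[0,0,-1,0,0,0],[0,0,-0.8,0,0,0]]]'

```text
time_s: 24.67
eef_pos: [0.634, 0.1603, 0.4343]
eef_rot: [0.001, 0.707, 0.707, 0.001]
wrist_force: [0.2, -0.0, 0.1]
opening: 1.004
grasp_force: 0.0
```

Request:
send_rows --commands '[[[0.25,-0.4,-0.2,0,0,0],[0.5,-0.8,0,0,0,0],[0.62,-1,0,0,0,0],[0.62,-1,0,0,0,0],[0.62,-1,0,0,0,0],[0.62,-1,0,0,0,0],[0.4,-0.7,0,0,0,0],[0.25,-0.39,0,0,0,0]]]'

```text
time_s: 25.33
eef_pos: [0.4429, 0.2779, 0.4373]
eef_rot: [-0.0, 0.706, 0.708, 0.0]
wrist_force: [-0.1, -0.1, -0.7]
opening: 1.004
grasp_force: 0.0
```

Request:
send_rows --commands '[[[0,0,0,0,0,0],[0,0,0.4,0,0,0],[0,0,0.8,0,0,0],[0,0,0.7,0,0,0],[0,0,0.4,0,0,0],[0,0,0,0,0,0],[0,0,0,0,0,0],[0,0,0,0,0,0]]]'

```text
time_s: 26.0
eef_pos: [0.4464, 0.2765, 0.3681]
eef_rot: [0.0, 0.707, 0.707, 0.001]
wrist_force: [-0.4, -0.7, -0.2]
opening: 1.001
grasp_force: 0.0
```

```bash
python3 - <<'E'
from h import *
o=status.get_obs(); print(o["eef_pos"],o["wrist_force"])
a=imaging.camera("top")["image"]; b=imaging.camera("side")["image"]
cv2.imwrite("pics/s6.png",np.hstack([cv2.resize(x,(400,400),interpolation=cv2.INTER_CUBIC) for x in(a[90:220,200:330],b[180:360,180:360])]))
E
```

```text
[0.44638203 0.27648765 0.36806122] [-0.4172277  -0.69106625 -0.18796496]
```

View pics/s6.png

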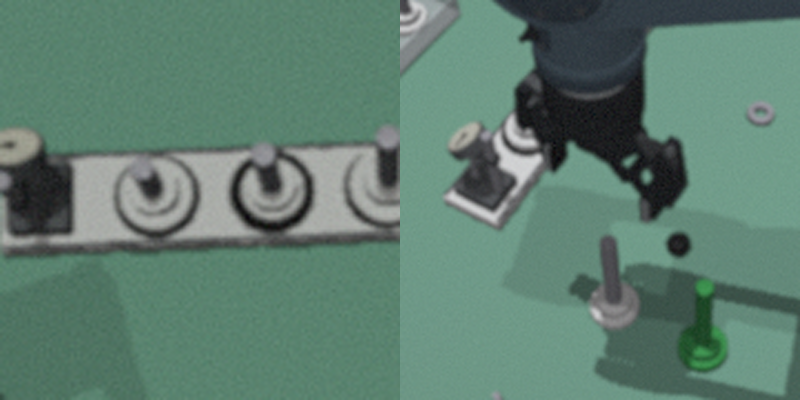

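A stands centred beside the gauge (left view (157,193)). The jaw is over D, and the green one is about 30 mm clear of the near finger. I pick D.

Request:
send_rows --commands '[[[0,0,0.4,0,0,0],[0,0,0.9,0,0,0],[0,0,1,0,0,0],[0,0,0.8,0,0,0],[0,0,0.5,0,0,0],[0,0,0.3,0,0,0],[0,0,0,0,0,0],[0,0,0,0,0,0]]]'

```text
time_s: 26.77
eef_pos: [0.4456, 0.2768, 0.2504]
eef_rot: [0.0, 0.707, 0.707, 0.0]
wrist_force: [-0.2, 0.9, -0.2]
opening: 1.0
grasp_force: 0.0
```

Request:
send_rows --commands '[[[0,0,0,0,0,0],[0,0,0,0,0,0],[0,0,0,0,0,0],[0,0,0,0,0,0],[0,0,0,0,0,0],[0,0,0,0,0,0],[0,0,0,0,0,0],[0,0,0,0,0,0]]]' --jaw 0

```text
time_s: 27.43
eef_pos: [0.4457, 0.2768, 0.2506]
eef_rot: [0.0, 0.707, 0.707, 0.0]
wrist_force: [1.0, 0.1, 2.6]
opening: 0.173
grasp_force: 58.4
```

Request:
send_rows --commands '[[[0,0,0,0,0,0],[0,0,0,0,0,0],[0,0,0,0,0,0],[0,0,0,0,0,0]]]'

```text
time_s: 27.77
eef_pos: [0.4457, 0.2767, 0.2506]
eef_rot: [0.0, 0.707, 0.707, 0.0]
wrist_force: [0.8, 0.4, 4.9]
opening: 0.167
grasp_force: 58.7
```

Request:
send_rows --commands '[[[0,0,-0.3,0,0,0],[0,0,-0.7,0,0,0],[0,0,-1,0,0,0],[0,0,-1,0,0,0],[0,0,-1,0,0,0],[0,0,-1,0,0,0],[0,0,-0.7,0,0,0],[0,0,-0.3,0,0,0]]]'

```text
time_s: 28.43
eef_pos: [0.4455, 0.2768, 0.4334]
eef_rot: [0.001, 0.707, 0.707, 0.002]
wrist_force: [1.8, 0.2, -2.7]
opening: 0.171
grasp_force: 58.9
```

Request:
send_rows --commands '[[[-0.4,0.23,0,0,0,0],[-0.8,0.45,0,0,0,0],[-1,0.57,0,0,0,0],[-1,0.57,0,0,0,0],[-1,0.57,0,0,0,0],[-1,0.57,0,0,0,0],[-1,0.57,0,0,0,0],[-1,0.57,0,0,0,0]]]'

```text
time_s: 29.1
eef_pos: [0.5684, 0.0592, 0.4283]
eef_rot: [-0.002, 0.707, 0.707, -0.001]
wrist_force: [0.9, 0.6, -3.5]
opening: 0.171
grasp_force: 58.7
```

Request:
send_rows --commands '[[[-1,0.57,0,0,0,0],[-1,0.57,0,0,0,0],[-1,0.57,0,0,0,0],[-0.9,0.5,0,0,0,0],[-0.5,0.28,0,0,0,0],[-0.27,0.15,0,0,0,0],[0,0,0,0,0,0],[0,0,0,0,0,0]]]'

```text
time_s: 29.77
eef_pos: [0.6472, -0.0789, 0.4287]
eef_rot: [-0.001, 0.707, 0.707, -0.0]
wrist_force: [-0.3, 0.4, -2.8]
opening: 0.17
grasp_force: 58.9
```

Request:
send_rows --commands '[[[0,0,0.4,0,0,0],[0,0,0.7,0,0,0],[0,0,0.8,0,0,0],[0,0,0.7,0,0,0],[0,0,0.4,0,0,0],[0,0,0,0,0,0],[0,0,0,0,0,0],[0,0,0,0,0,0]]]'

```text
time_s: 30.43
eef_pos: [0.6481, -0.079, 0.3417]
eef_rot: [0.001, 0.707, 0.707, 0.001]
wrist_force: [-0.0, -0.5, -3.0]
opening: 0.171
grasp_force: 58.7
```

Request:
send_rows --commands '[[[0,0,0,0,0,0],[0,0,0,0,0,0]]]'

```text
time_s: 30.6
eef_pos: [0.6481, -0.0794, 0.342]
eef_rot: [0.001, 0.707, 0.707, 0.001]
wrist_force: [0.2, -0.2, -2.7]
opening: 0.17
grasp_force: 58.7
```

Down 73 mm: 66 mm first, then the last 7 mm slowly.

Request:
send_rows --commands '[[[0,0,0.4,0,0,0],[0,0,0.8,0,0,0],[0,0,0.7,0,0,0],[0,0,0.3,0,0,0],[0,0,0,0,0,0],[0,0,0,0,0,0],[0,0,0,0,0,0]]]'

```text
time_s: 31.18
eef_pos: [0.6483, -0.0797, 0.2756]
eef_rot: [0.001, 0.707, 0.707, 0.001]
wrist_force: [0.1, -0.0, -2.3]
opening: 0.168
grasp_force: 58.7
```

Request:
send_rows --commands '[[[0,0,0.12,0,0,0],[0,0,0.09,0,0,0],[0,0,0,0,0,0],[0,0,0,0,0,0],[0,0,0,0,0,0]]]'

```text
time_s: 31.6
eef_pos: [0.648, -0.0795, 0.2687]
eef_rot: [0.001, 0.707, 0.707, 0.0]
wrist_force: [1.2, -0.2, 0.1]
opening: 0.169
grasp_force: 59.2
```

Request:
send_rows --commands '[[[0,0,0,0,0,0],[0,0,0,0,0,0],[0,0,0,0,0,0],[0,0,0,0,0,0],[0,0,0,0,0,0],[0,0,0,0,0,0],[0,0,0,0,0,0],[0,0,0,0,0,0]]]' --jaw 1

```text
time_s: 32.27
eef_pos: [0.6476, -0.0794, 0.2679]
eef_rot: [-0.0, 0.707, 0.707, -0.0]
wrist_force: [0.5, 0.5, -1.2]
opening: 0.999
grasp_force: 0.0
```

Request:
send_rows --commands '[[[0,0,-0.4,0,0,0],[0,0,-0.8,0,0,0],[0,0,-1,0,0,0],[0,0,-1,0,0,0],[0,0,-1,0,0,0],[0,0,-1,0,0,0],[0,0,-0.6,0,0,0],[0,0,-0.3,0,0,0]]]'

```text
time_s: 32.93
eef_pos: [0.6479, -0.0794, 0.4562]
eef_rot: [0.003, 0.707, 0.707, 0.002]
wrist_force: [1.5, -0.3, -0.1]
opening: 1.003
grasp_force: 0.0
```

Request:
send_rows --commands '[[[-0.4,-0.3,0,0,0,0],[-0.8,-0.7,0,0,0,0],[-1,-0.8,0,0,0,0],[-1,-0.8,0,0,0,0],[-1,-0.8,0,0,0,0],[-1,-0.8,0,0,0,0],[-0.6,-0.5,0,0,0,0],[0,0,0,0,0,0]]]'

```text
time_s: 33.6
eef_pos: [0.5033, -0.257, 0.4492]
eef_rot: [-0.001, 0.709, 0.705, -0.001]
wrist_force: [-0.2, 0.0, -0.6]
opening: 0.998
grasp_force: 0.0
```

Request:
send_rows --commands '[[[0,0,0,0,0,0],[0,0,0,0,0,0],[0,0,0,0,0,0],[0,0,0,0,0,0]]]'

```text
time_s: 33.93
eef_pos: [0.5071, -0.2525, 0.4505]
eef_rot: [-0.0, 0.706, 0.708, 0.0]
wrist_force: [1.1, -0.1, -0.9]
opening: 1.0
grasp_force: 0.0
```

```bash
python3 - <<'E'
from h import *
o=status.get_obs(); print(o["time_s"],o["eef_pos"],o["wrist_force"])
a=imaging.camera("top")["image"]; b=imaging.camera("side")["image"]
cv2.imwrite("pics/s7.png",np.vstack([cv2.resize(a[110:190,190:430],(720,240),interpolation=cv2.INTER_CUBIC),cv2.resize(b[130:290,180:420],(540,360))@np.eye(3) if 0 else cv2.copyMakeBorder(cv2.resize(b[130:290,180:420],(540,360)),0,0,0,180,0)]))
E
```

```text
33.9333 [ 0.50714483 -0.25247519  0.45047196] [ 1.09343    -0.14457165 -0.89201191]
```

View pics/s7.png

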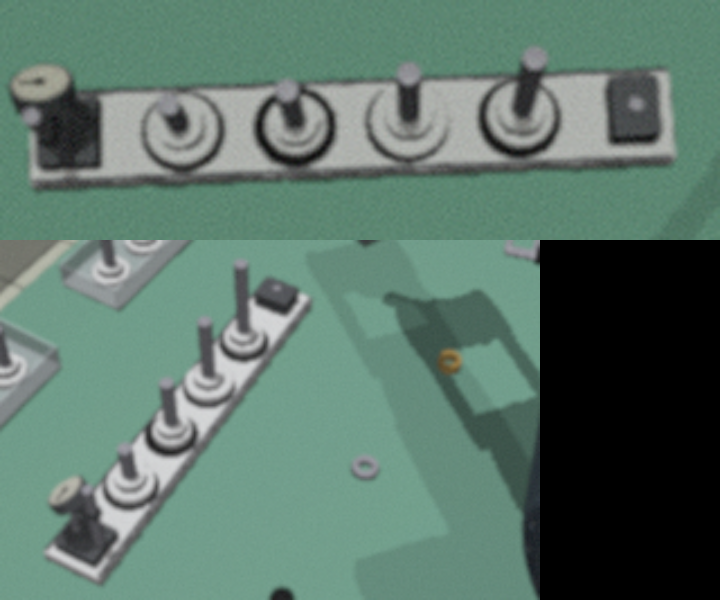

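All four stand upright and centred, with height rising from the gauge (top view (182,130)) to the stop (520,117). I hand in.

```bash
python3 -c "
from bench import ctrl; print(ctrl.hand_in())"
```

```text
the job is handed in; nothing more can be done
None
```

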